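# Shut the finds drawer and set its catch

### The arm

A 7-joint arm with a two-finger parallel gripper is mounted at the origin on the work surface. World frame = base frame: x ahead of the robot, y to its left, z up, the work surface at z = 0. Lengths are in m, angles in rad, forces in N, time in s.
With the tool pointing down it reaches from about 0.425 to 0.925 m from the base axis. Payload 6.8 kg.
Tool frame: the origin (TCP) lies at the very end of the fingers, on their centre line; the grasp point (between the pads) lies 19 mm behind it; z points along the fingers, y is the line along which they close (so a half turn about z gives the same grasp; the last joint's range is limited). The gripper opens to 88 mm and grips with 3 to 60 N. Pads are 20 mm wide; open, the fingers measure 115 mm over their backs; the gripper's body (75 mm by 178 mm) begins 61 mm behind the grasp point.
Start: joints at [1, 0.477, 0.022, 1.555, -0.011, 1.109, -0.083], TCP at [0.301, -0.604, 0.223] pointing down, gripper open.
Joint ranges: [-2.96, 2.96], [-0.34, 2.1], [-1.41, 1.46], [0.24, 2.44], [-1.37, 4.51], [0.17, 1.92], [-2.96, 2.96]. Speed limits (rad/s): [2.39, 2.39, 3.14, 3.14, 3.14, 3.14, 3.14].

### API

Orientations are given as a unit quaternion [x, y, z, w].
In Python, from rig import state, capture, camera_info, sign_off, find_in gives the robot as it stands.
- The arm moves only by the shell command python3 -m creep 'ROWS'. ROWS is JSON, a list of rows, each an object of numbers: "claw": the opening in per cent of the stroke, from 0 (shut) to 100 (fully open); "dx", "dy", "dz": the shift along the tool's x, y, z in m; "ax", "ay", "az": the turn, a rotation vector about the tool's x, y, z in degrees. In form: [{"claw": .., "dx": .., "dy": .., "dz": .., "ax": .., "ay": .., "az": ..}, ...]. A call has 1 to 8 rows; each row shifts and turns the commanded pose from where the row before left it, along the tool's axes as they then stand; what a row does not reach is not made up. A row lasts 1/10 s, in which the tool goes at most 50 mm and 8.59 degrees, less where a joint would pass 70% of its speed; a pose out of reach is approached as far as the arm can. A call is refused whole if a number of a shift passes 0.05 or a number of a turn 8.59, either way. A call with a gripper value outside its range is refused whole. The fingers move at their own pace and stop on an object; the grip force is fixed at half the most. Time passes only in rows, so rows that do not move let the fingers close. It gives the time, the measured TCP pose, the force, the opening and the grip force at its end, in the units of the state.
- state(): the state, without advancing time (a new reading comes with each control period).
- capture(name): name is "scene" or "top" or "wrist"; returns the picture (400x640x3 uint8, blue, green, red); there is no depth.
- camera_info(name): a dict with "mtx" (3x3 intrinsics, pixels), "pose" (4x4, takes a point from camera to world coordinates). Camera axes: x right, y up, looking along -z (the intrinsics and any distortion apply to the point x, -y, -z); pixel columns grow to the right and rows downward; lengths in m; the calibration is good to about 2 mm. A picture is of the moment at which its call begins: read the wrist's pose just before it. camera_info takes no time and is no camera call; for the wrist camera it gives the pose at the moment of the call.
- sign_off(): hands the job in; it is judged then, once.
Trained networks look in the newest picture that a camera, given by its name, has taken for a name from the list of things; names that differ only in an ending like _2 or _b are one class to them, and where a whole thing is asked for, a point or a joint stands for the part that bears it (a point fixed in the world has none). Each returns a list of dicts, best first, with "score" (0 to 1); they miss things now and then, are a little off and sometimes report something else, mostly with a low value. They report only what shows in the picture. A call takes as long as a camera call. They do not tell look-alikes from the thing itself.
- find_in(camera, query): "xy" ([column, row] in pixels, amid what is visible of it).
The state is a dict: "t": time; "qpos": joint angles; "qd": joint speeds; "effort": joint torques, N m; "eef_pos": TCP position; "tcp_rot": TCP orientation; "contact_force": force on the tool from outside, world axes, zero at the start; "ft_torque": the same for the moment, N m; "finger_gap": opening from 0.0 (shut) to 1.0 (fully open); "finger_force": force on a finger pad.
Only numpy, scipy, OpenCV 4.12 (cv2) and the standard library are available. Lean on these libraries where they do the work, as an engineer would, in place of code of your own. Each camera call takes 0.05 s, during which the arm holds its last target. There are 200 camera calls.

### The job

One of the cabinet's two open drawers holds the small dark-brown clay pot: push that drawer gently fully shut with the fingertips, without touching or upsetting the pot, and then push the red catch on the cabinet's top all the way over to that same side, so that its tongue bars the drawer. Leave the other drawer open as it stands, and do not disturb the blue beaker, the bottle, the jar or the tin.

Things in the scene. Friction and masses are not known exactly. Their poses are not given: they have to be found in the camera images.
- cabinet: Grey cabinet fixed to the bench, 220 deep (x) x 380 wide (y) x 114 high; origin at the centre of its underside. Its front is the plane x = -110 mm of its own frame and faces the robot; its +y side is called left, -y right. Two light-wood drawers side by side, with a 50 mm post between them; a 4 mm high track, 170 mm long in y and 30 mm wide, lies on its top 25 mm behind the front under the catch. It may be turned some 0.2 rad about the vertical.
- drawer_left_front (a point): Centre of the outer face of the left drawer's front panel (moves with the drawer). The panel is 150 wide, 85 high (14 to 99 mm above the bench) and 10 thick, with no handle, only a flat label; the drawer's side walls behind it are lower. The drawer is 100 mm to the left (+y) of the cabinet's middle.
- drawer_left (a joint): How far the left drawer stands open, in m: 0 = shut against its stop, panel flush with the cabinet's front; it starts 0.095 to 0.120. It slides along the cabinet's x axis, stays where it is left, and needs about 2 to 3 N.
- drawer_right_front (a point): The same point of the right drawer (100 mm to the -y side of the cabinet's middle), of the same sizes.
- drawer_right (a joint): How far the right drawer stands open, in m, as for the left.
- catch_tab (a point): Centre of the top of the red thumb tab of the sliding catch, 142 mm above the bench; the tab is 24 (x) x 20 (y) and stands 24 mm proud of the cabinet's top, its upper 19 mm clear above the catch's 4 mm thick arm, which runs forward from it. The arm carries a tongue 22 mm wide that hangs down in front of the cabinet's front.
- catch (a joint): Position of the catch along the cabinet's y axis, in m: about 0 (start within 0.012) = free, tongue in front of the middle post; +0.045 = end stop, tongue barring the left drawer; -0.045 = end stop, tongue barring the right drawer. It stays where it is left and needs about 1.5 to 3 N sideways.
- pot: Small squat clay pot, dark brown, 60 mm in diameter, 58 high, standing loose in one of the two drawers; origin at the centre of its foot (22 mm above the bench). It fits under the cabinet's top.
- beaker: Blue beaker, 58 mm in diameter, 60 high, standing loose in the other drawer; origin at the centre of its foot.
- bottle: White bottle with red cap, 72 mm in diameter, 190 high, on the bench beside the cabinet; origin at the centre of its foot.
- jar: Glass jar with white lid, 72 mm in diameter, 100 high, on the bench at the cabinet's other side; origin at the centre of its foot.
- tin: Low round tin with a pale lid and paper label, 68 mm in diameter, 50 high, on the rear part of the cabinet's top; origin at the centre of its foot.
Things that resemble listed ones, but are neither listed nor needed, are in the scene too. Of the things like the pot, leave any that is purple or yellow; of the rest the larger one is meant.

How it is judged:
On the way, in this order (a step that is already met when the one before it is completed fails the run):
1. the drawer with the pot is pushed fully shut (within 6 mm) while the catch is still free (within 22 mm of the middle) (((y of pot in the frame of cabinet above 0 m and value of joint drawer_left below 0.006 m) or (y of pot in the frame of cabinet below 0 m and value of joint drawer_right below 0.006 m)) and value of joint catch between -0.022 and 0.022 m), for 0.2 s.
2. the catch is pushed over to the pot's side, at least 36 mm from the middle, with that drawer shut (((y of pot in the frame of cabinet above 0 m and value of joint drawer_left below 0.006 m and value of joint catch above 0.036 m) or (y of pot in the frame of cabinet below 0 m and value of joint drawer_right below 0.006 m and value of joint catch below -0.036 m))), for 0.2 s.
At the end, for the whole second after the job is handed in: The pot's drawer is shut within 6 mm, the catch stands at least 36 mm from the middle on the pot's side, the pot stands upright (within 0.2 rad) and at rest in its drawer, the other drawer is within 10 mm of where it stood, and beaker, bottle, jar and tin are within 20 mm of their starts (((y of pot in the frame of cabinet above 0 m and value of joint drawer_left below 0.006 m and value of joint catch above 0.036 m) or (y of pot in the frame of cabinet below 0 m and value of joint drawer_right below 0.006 m and value of joint catch below -0.036 m)) and ((y of pot in the frame of cabinet above 0 m and distance of drawer_right_front from where it was at the start of the episode below 0.01 m) or (y of pot in the frame of cabinet below 0 m and distance of drawer_left_front from where it was at the start of the episode below 0.01 m)) and angle between pot's own z axis and vertical below 0.2 rad and height (world z) of pot below 0.03 m and linear speed of pot below 0.02 m/s and distance of each of beaker, bottle, jar, tin from where it was at the start of the episode below 0.02 m); the robot touches nothing.
It fails at once if the pot is touched by the robot, upset or lifted (contact force between pot and the fingers above 0.5 N or contact force between pot and the arm above 0.5 N or angle between pot's own z axis and vertical above 0.5 rad or height (world z) of pot above 0.037 m).
It fails at once if the pot's drawer is slammed (faster than 0.4 m/s) ((y of pot in the frame of cabinet above 0 m and velocity of joint drawer_left below -0.4 m/s) or (y of pot in the frame of cabinet below 0 m and velocity of joint drawer_right below -0.4 m/s)).
It fails at once if the catch is pushed over while the pot's drawer still stands open ((y of pot in the frame of cabinet above 0 m and value of joint drawer_left above 0.012 m and (value of joint catch above 0.03 m or value of joint catch below -0.03 m)) or (y of pot in the frame of cabinet below 0 m and value of joint drawer_right above 0.012 m and (value of joint catch above 0.03 m or value of joint catch below -0.03 m))).
It fails at once if the other drawer is moved by more than 15 mm ((y of pot in the frame of cabinet above 0 m and distance of drawer_right_front from where it was at the start of the episode above 0.015 m) or (y of pot in the frame of cabinet below 0 m and distance of drawer_left_front from where it was at the start of the episode above 0.015 m)).
It fails at once if the beaker, bottle, jar or tin is moved by more than 30 mm (distance of any of beaker, bottle, jar, tin from where it was at the start of the episode above 0.03 m).
It also fails if it takes over 48 s, if anything falls off the work surface, if the arm or the gripper's body presses on something with over 40 N, if the wrist force passes 120 N, or if a joint passes its speed limit or range.

## Working session

There is one attempt and no reset: what is moved stays moved. The work goes in short steps, Python scripts to look and compute and a shell command to move; the robot and the scene stay as the last step left them, time stands still between calls to the robot, and variables do not carry over. Pictures are saved under pics/ and viewed, at most 10 in all, crops included, and the job is handed in when it is done.

```bash
mkdir -p pics; python3 - <<'E'
from rig import *
import cv2,numpy as np
for c in ["scene","top"]:
    im=capture(c); cv2.imwrite(f"pics/{c}0.png",im)
    i=camera_info(c); print(c,np.round(i["mtx"],1).tolist(),np.round(i["pose"],4).tolist(), [k for k in i])
    for q in ["drawer_left_front","drawer_right_front","catch_tab","pot","beaker","tin","bottle","jar","cabinet"]:
        print(q,[(np.round(d["xy"]).tolist(),round(d["score"],2)) for d in find_in(c,q)][:4])
s=state();print(s["t"],s["eef_pos"],s["tcp_rot"],s["contact_force"])
E
```

```text
scene [[409.9, 0.0, 318.8], [0.0, 409.9, 206.2], [0.0, 0.0, 1.0]] [[0.9974, -0.031, 0.0651, 0.6953], [0.0692, 0.6623, -0.746, -0.5988], [-0.02, 0.7486, 0.6627, 0.6849], [0.0, 0.0, 0.0, 1.0]] ['mtx', 'pose']
drawer_left_front [([364.0, 305.0], 0.74), ([292.0, 190.0], 0.65)]
drawer_right_front [([288.0, 247.0], 0.89)]
catch_tab [([324.0, 186.0], 0.68), ([379.0, 210.0], 0.58)]
pot [([243.0, 258.0], 0.9), ([261.0, 310.0], 0.81), ([307.0, 328.0], 0.65), ([305.0, 244.0], 0.59)]
beaker [([302.0, 179.0], 0.98), ([326.0, 186.0], 0.43)]
tin [([382.0, 210.0], 0.57)]
bottle [([364.0, 304.0], 0.56)]
jar [([315.0, 135.0], 0.65)]
cabinet [([350.0, 221.0], 0.85)]
top [[396.0, 0.0, 321.1], [0.0, 396.0, 199.3], [0.0, 0.0, 1.0]] [[-0.0073, 0.9979, -0.0651, 0.5657], [-0.9999, -0.0065, 0.0125, 0.0573], [0.012, 0.0652, 0.9978, 1.0109], [0.0, 0.0, 0.0, 1.0]] ['mtx', 'pose']
drawer_left_front [([251.0, 229.0], 0.93)]
drawer_right_front [([338.0, 224.0], 0.9)]
catch_tab [([297.0, 190.0], 0.5)]
pot [([350.0, 260.0], 0.77), ([400.0, 236.0], 0.65), ([346.0, 203.0], 0.63), ([415.0, 197.0], 0.56)]
beaker [([262.0, 218.0], 0.57)]
tin [([337.0, 138.0], 0.71)]
bottle [([409.0, 155.0], 0.97)]
jar [([183.0, 205.0], 0.72)]
cabinet [([288.0, 166.0], 0.92)]
1.0 [ 0.30137611 -0.60402225  0.22266045] [9.73350563e-01 2.29322221e-01 1.24399797e-05 2.08694489e-05] [-0.38789947 -0.34986921 -0.86834767]
```

```bash
python3 - <<'E'
import cv2
a=cv2.imread("pics/top0.png")[90:310,140:440];cv2.imwrite("pics/t1.png",cv2.resize(a,None,fx=2.6,fy=2.6,interpolation=cv2.INTER_CUBIC))
a=cv2.imread("pics/scene0.png")[100:400,180:480];cv2.imwrite("pics/s1.png",cv2.resize(a,None,fx=2,fy=2,interpolation=cv2.INTER_CUBIC))
E
```

```text
(no output)
```

View pics/t1.png

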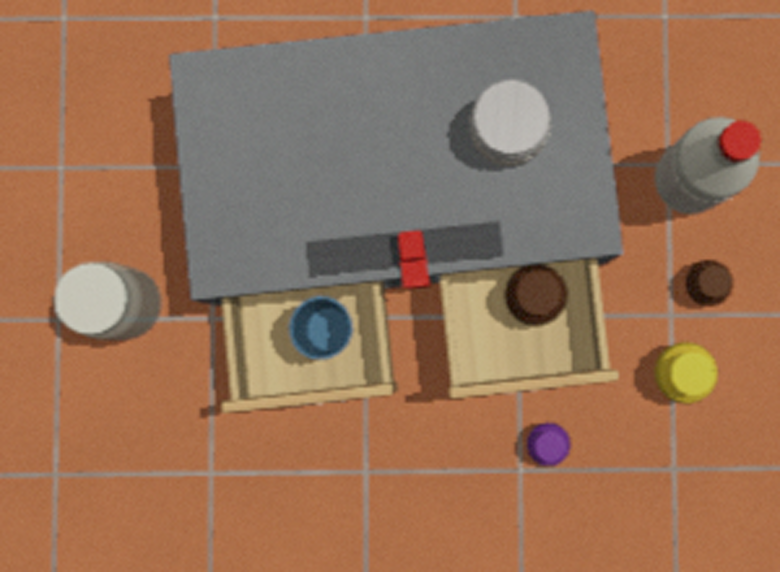

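View pics/s1.png

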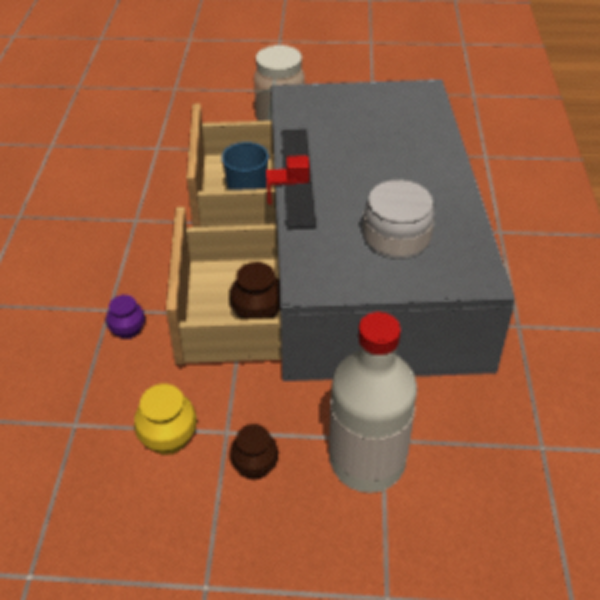

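Both pictures agree: the dark pot stands in the right drawer (top crop 537,295) and the beaker in the left one (321,328). The smaller dark pot, the yellow and the purple are decoys on the bench. The catch is near the middle (crop 412,245).

```bash
cat > h.py <<'E'
from rig import *
import numpy as np
from scipy.spatial.transform import Rotation as R
def ray(c,uv,z):
    i=camera_info(c);K=np.array(i["mtx"]);P=np.array(i["pose"])
    d=np.linalg.inv(K)@[uv[0],uv[1],1];d=P[:3,:3]@(d*[1,-1,-1]);o=P[:3,3]
    return o+d*(z-o[2])/d[2]
crop=lambda u,v:(140+(u+.5)/2.6-.5,90+(v+.5)/2.6-.5)
def totool(target,yaw):
    """shift in tool axes (after current rot) and az"""
    s=state();r=R.from_quat(s["tcp_rot"]);d=np.array(target)-s["eef_pos"]
    x=r.as_matrix()[:,0];a=np.arctan2(x[1],x[0])
    az=-np.degrees(yaw-a)  # tool z is down
    return np.round(r.inv().apply(d),4),round(az,2)
E
python3 - <<'E'
from h import *
P={n:ray("top",crop(*p),z) for n,p,z in [("BL",(172,55),.114),("BR",(596,13),.114),("FR",(620,257),.114),("FL",(192,298),.114),("pR1",(452,396),.099),("pR2",(617,381),.099),("pL1",(223,410),.099),("pL2",(392,394),.099),("tab",(411,245),.142),("pot",(537,293),.08),("purple",(549,444),.04),("bottle",(740,140),.19),("tin",(512,118),.164)]}
yd=sum((P[a]-P[b])/np.linalg.norm(P[a]-P[b]) for a,b in [("FL","FR"),("BL","BR")])
xd=sum((P[a]-P[b])/np.linalg.norm(P[a]-P[b]) for a,b in [("BL","FL"),("BR","FR")])
yaw=np.arctan2(*(xd/2)[[1,0]]); yaw2=np.arctan2(-yd[0],yd[1]);print(yaw,yaw2)
w=(yaw*1+yaw2*2)/3
o=sum(P[k] for k in("BL","BR","FR","FL"))/4
Rm=R.from_euler("z",w).as_matrix()
print("o",o,"yaw",w)
for k,v in P.items(): print(k,v.round(3),(Rm.T@(v-o)).round(3)[:2])
E
```

```text
0.08661169210847369 0.09328173308448665
o [0.73960808 0.11212279 0.114     ] yaw 0.09105838609248233
BL [0.83  0.309 0.114] [0.108 0.188]
BR [ 0.866 -0.066  0.114] [ 0.11  -0.189]
FR [ 0.648 -0.084  0.114] [-0.109 -0.187]
FL [0.615 0.289 0.114] [-0.108  0.188]
pR1 [0.527 0.064 0.099] [-0.216 -0.029]
pR2 [ 0.539 -0.082  0.099] [-0.217 -0.175]
pL1 [0.517 0.265 0.099] [-0.208  0.173]
pL2 [0.53  0.117 0.099] [-0.209  0.024]
tab [0.657 0.098 0.142] [-0.084 -0.007]
pot [ 0.619 -0.013  0.08 ] [-0.132 -0.114]
purple [ 0.48  -0.026  0.04 ] [-0.272 -0.114]
bottle [ 0.736 -0.171  0.19 ] [-0.03  -0.281]
tin [0.76  0.012 0.164] [ 0.012 -0.101]
```

```bash
cat >> h.py <<'E'
W=0.0911;RM=R.from_euler("z",W).as_matrix();O=np.array([.7396,.1121,0])
def cab(x,y,z): return O+RM@np.array([x,y,z])
def now():
    s=state();p=RM.T@(s["eef_pos"]-O);f=RM.T@s["contact_force"];return s["t"],p.round(4),f.round(2),s["finger_gap"]
E
python3 - <<'E'
from h import *
t=cab(-.25,-.10,.223);print(t,totool(t,W));print(now())
E
```

```text
[ 0.49973409 -0.01022884  0.223     ] (array([ 4.426e-01, -4.428e-01, -4.000e-04]), np.float64(21.29))
(1.0, array([-0.5016, -0.6733,  0.2227]), array([-0.42, -0.31, -0.87]), 0.9977687526794967)
```

```bash
python3 -m creep '[{"claw":0,"dx":0.03,"dy":-0.03},{"claw":0,"dx":0.034,"dy":-0.034},{"claw":0,"dx":0.034,"dy":-0.034},{"claw":0,"dx":0.034,"dy":-0.034},{"claw":0,"dx":0.034,"dy":-0.034},{"claw":0,"dx":0.034,"dy":-0.034},{"claw":0,"dx":0.034,"dy":-0.034},{"claw":0,"dx":0.034,"dy":-0.034}]'
python3 - <<'E'
from h import *
print(totool(cab(-.25,-.10,.223),W),now())
E
```

```text
(array([ 4.426e-01, -4.428e-01, -4.000e-04]), np.float64(21.29)) (1.0, array([-0.5016, -0.6733,  0.2227]), array([-0.42, -0.31, -0.87]), 0.9977687526794967)schema error: expected keys claw, dx, dy, dz, ax, ay, az
```

All keys are required.

```bash
python3 -m creep '[{"claw":0,"dx":0.03,"dy":-0.03,"dz":0,"ax":0,"ay":0,"az":0},{"claw":0,"dx":0.034,"dy":-0.034,"dz":0,"ax":0,"ay":0,"az":0},{"claw":0,"dx":0.034,"dy":-0.034,"dz":0,"ax":0,"ay":0,"az":0},{"claw":0,"dx":0.034,"dy":-0.034,"dz":0,"ax":0,"ay":0,"az":0},{"claw":0,"dx":0.034,"dy":-0.034,"dz":0,"ax":0,"ay":0,"az":0},{"claw":0,"dx":0.034,"dy":-0.034,"dz":0,"ax":0,"ay":0,"az":0},{"claw":0,"dx":0.034,"dy":-0.034,"dz":0,"ax":0,"ay":0,"az":0},{"claw":0,"dx":0.034,"dy":-0.034,"dz":0,"ax":0,"ay":0,"az":0}]'
python3 - <<'E'
from h import *
print(totool(cab(-.25,-.10,.223),W),now())
E
```

```text
t: 1.8
eef_pos: [0.4219, -0.2428, 0.223]
tcp_rot: [0.973, 0.229, 0.0, 0.0]
contact_force: [0.4, -0.1, 1.0]
finger_gap: 0.308
finger_force: 0.0
(array([ 0.1734, -0.1734, -0.    ]), np.float64(21.29)) (1.8, array([-0.3486, -0.3245,  0.223 ]), array([ 0.38, -0.17,  1.01]), 0.30829493673372943)
```

```bash
python3 -m creep '[{"claw":0,"dx":0.035,"dy":-0.035,"dz":0,"ax":0,"ay":0,"az":0},{"claw":0,"dx":0.035,"dy":-0.035,"dz":0,"ax":0,"ay":0,"az":0},{"claw":0,"dx":0.035,"dy":-0.035,"dz":0,"ax":0,"ay":0,"az":0},{"claw":0,"dx":0.035,"dy":-0.035,"dz":0,"ax":0,"ay":0,"az":0},{"claw":0,"dx":0.033,"dy":-0.033,"dz":0,"ax":0,"ay":0,"az":0},{"claw":0,"dx":0,"dy":0,"dz":0,"ax":0,"ay":0,"az":7.1},{"claw":0,"dx":0,"dy":0,"dz":0,"ax":0,"ay":0,"az":7.1},{"claw":0,"dx":0,"dy":0,"dz":0,"ax":0,"ay":0,"az":7.1}]'
python3 - <<'E'
from h import *
print(totool(cab(-.25,-.10,.08),W),now())
E
```

```text
t: 2.6
eef_pos: [0.4992, -0.0121, 0.2227]
tcp_rot: [0.999, 0.043, 0.0, 0.0]
contact_force: [1.5, 0.6, -0.3]
finger_gap: 0.005
finger_force: 0.0
(array([ 0.0006, -0.0018,  0.1427]), np.float64(-0.24)) (2.6, array([-0.2507, -0.1018,  0.2227]), array([ 1.56,  0.45, -0.35]), 0.0052438820906218825)
```

```bash
python3 -m creep '[{"claw":0,"dx":0,"dy":-0.002,"dz":0.04,"ax":0,"ay":0,"az":0},{"claw":0,"dx":0,"dy":0,"dz":0.04,"ax":0,"ay":0,"az":0},{"claw":0,"dx":0,"dy":0,"dz":0.04,"ax":0,"ay":0,"az":0},{"claw":0,"dx":0,"dy":0,"dz":0.023,"ax":0,"ay":0,"az":0},{"claw":0,"dx":0,"dy":0,"dz":0,"ax":0,"ay":0,"az":0}]'
python3 - <<'E'
from h import *
import cv2
print(now());im=capture("scene");a=im[100:400,180:480];cv2.imwrite("pics/s2.png",cv2.resize(a,None,fx=2,fy=2))
E
```

```text
t: 3.1
eef_pos: [0.4965, -0.0107, 0.077]
tcp_rot: [0.999, 0.046, -0.003, -0.0]
contact_force: [-0.2, 0.6, 0.8]
finger_gap: 0.007
finger_force: 0.0
(3.1, array([-0.2533, -0.1001,  0.077 ]), array([-0.12,  0.59,  0.8 ]), 0.0070855596577897705)
```

View pics/s2.png

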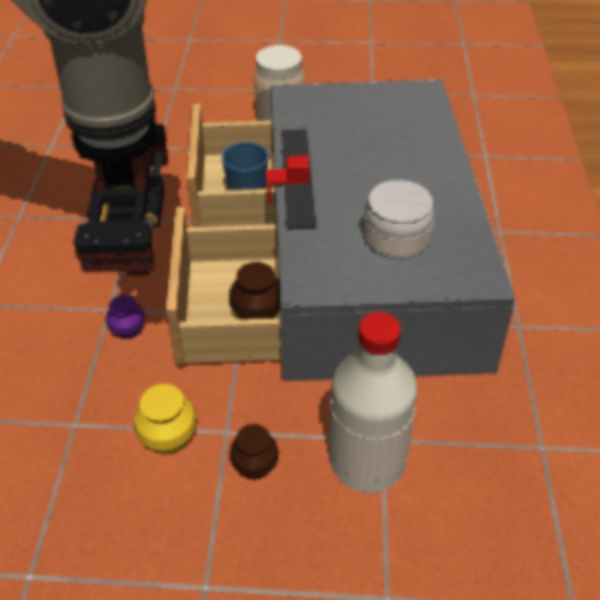

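```bash
python3 -m creep '[{"claw":0,"dx":0.006,"dy":0,"dz":-0.004,"ax":0,"ay":0,"az":0},{"claw":0,"dx":0.006,"dy":0,"dz":0,"ax":0,"ay":0,"az":0},{"claw":0,"dx":0.006,"dy":0,"dz":0,"ax":0,"ay":0,"az":0},{"claw":0,"dx":0.005,"dy":0,"dz":0,"ax":0,"ay":0,"az":0},{"claw":0,"dx":0.005,"dy":0,"dz":0,"ax":0,"ay":0,"az":0},{"claw":0,"dx":0.005,"dy":0,"dz":0,"ax":0,"ay":0,"az":0},{"claw":0,"dx":0.005,"dy":0,"dz":0,"ax":0,"ay":0,"az":0},{"claw":0,"dx":0.005,"dy":0,"dz":0,"ax":0,"ay":0,"az":0}]'
python3 - <<'E'
from h import *
print(now())
E
```

```text
t: 3.95
eef_pos: [0.5419, -0.0065, 0.0835]
tcp_rot: [0.999, 0.046, -0.0, -0.0]
contact_force: [-2.1, -0.2, 2.3]
finger_gap: 0.005
finger_force: 1.1
(3.95, array([-0.2076, -0.1002,  0.0835]), array([-2.1 ,  0.  ,  2.35]), 0.0045230872503256875)
```

```bash
python3 -m creep '[{"claw":0,"dx":0.006,"dy":0,"dz":0.003,"ax":0,"ay":0,"az":0},{"claw":0,"dx":0.007,"dy":0,"dz":0,"ax":0,"ay":0,"az":0},{"claw":0,"dx":0.007,"dy":0,"dz":0,"ax":0,"ay":0,"az":0},{"claw":0,"dx":0.007,"dy":0,"dz":0,"ax":0,"ay":0,"az":0},{"claw":0,"dx":0.007,"dy":0,"dz":0,"ax":0,"ay":0,"az":0},{"claw":0,"dx":0.007,"dy":0,"dz":0,"ax":0,"ay":0,"az":0},{"claw":0,"dx":0.006,"dy":0,"dz":0,"ax":0,"ay":0,"az":0},{"claw":0,"dx":0.005,"dy":0,"dz":0,"ax":0,"ay":0,"az":0}]'
python3 - <<'E'
from h import *
print(now())
E
```

```text
t: 4.75
eef_pos: [0.5941, -0.0017, 0.0807]
tcp_rot: [0.999, 0.046, 0.0, -0.0]
contact_force: [-2.2, 0.7, -1.6]
finger_gap: 0.008
finger_force: 1.1
(4.75, array([-0.1552, -0.1001,  0.0807]), array([-2.1 ,  0.88, -1.63]), 0.007700114362401523)
```

```bash
python3 -m creep '[{"claw":0,"dx":0.005,"dy":0,"dz":0,"ax":0,"ay":0,"az":0},{"claw":0,"dx":0.005,"dy":0,"dz":0,"ax":0,"ay":0,"az":0},{"claw":0,"dx":0.005,"dy":0,"dz":0,"ax":0,"ay":0,"az":0},{"claw":0,"dx":0.004,"dy":0,"dz":0,"ax":0,"ay":0,"az":0},{"claw":0,"dx":0.004,"dy":0,"dz":0,"ax":0,"ay":0,"az":0},{"claw":0,"dx":0.004,"dy":0,"dz":0,"ax":0,"ay":0,"az":0},{"claw":0,"dx":0.003,"dy":0,"dz":0,"ax":0,"ay":0,"az":0},{"claw":0,"dx":0.002,"dy":0,"dz":0,"ax":0,"ay":0,"az":0}]'
python3 - <<'E'
from h import *
print(now())
E
```

```text
t: 5.55
eef_pos: [0.6258, 0.0012, 0.0808]
tcp_rot: [0.999, 0.046, 0.0, -0.0]
contact_force: [-1.7, 0.8, 0.7]
finger_gap: 0.007
finger_force: 1.1
(5.55, array([-0.1234, -0.1001,  0.0808]), array([-1.66,  0.93,  0.74]), 0.0072827934509929505)
```

Creep on in 1 mm steps until the stop is felt.

```bash
python3 -m creep '[{"claw":0,"dx":0.001,"dy":0,"dz":0,"ax":0,"ay":0,"az":0},{"claw":0,"dx":0.001,"dy":0,"dz":0,"ax":0,"ay":0,"az":0},{"claw":0,"dx":0.001,"dy":0,"dz":0,"ax":0,"ay":0,"az":0},{"claw":0,"dx":0.001,"dy":0,"dz":0,"ax":0,"ay":0,"az":0},{"claw":0,"dx":0,"dy":0,"dz":0,"ax":0,"ay":0,"az":0}]'
python3 - <<'E'
from h import *
print(now())
E
```

```text
t: 6.05
eef_pos: [0.6297, 0.0013, 0.0808]
tcp_rot: [0.999, 0.045, 0.0, 0.0]
contact_force: [-0.9, 1.5, 0.0]
finger_gap: 0.004
finger_force: 0.7
(6.05, array([-0.1195, -0.1003,  0.0808]), array([-0.81,  1.6 ,  0.03]), 0.0042442213005596625)
```

```bash
python3 -m creep '[{"claw":0,"dx":0.001,"dy":0,"dz":0,"ax":0,"ay":0,"az":0},{"claw":0,"dx":0.001,"dy":0,"dz":0,"ax":0,"ay":0,"az":0},{"claw":0,"dx":0,"dy":0,"dz":0,"ax":0,"ay":0,"az":0}]'
python3 - <<'E'
from h import *
print(now())
E
```

```text
t: 6.35
eef_pos: [0.6299, 0.0012, 0.0807]
tcp_rot: [0.999, 0.045, -0.002, 0.0]
contact_force: [-8.2, 0.7, 5.2]
finger_gap: 0.004
finger_force: 3.8
(6.35, array([-0.1193, -0.1005,  0.0807]), array([-8.07,  1.39,  5.23]), 0.0036084148694452214)
```

```bash
python3 -m creep '[{"claw":0,"dx":-0.015,"dy":0,"dz":0,"ax":0,"ay":0,"az":0},{"claw":0,"dx":-0.04,"dy":0,"dz":0,"ax":0,"ay":0,"az":0},{"claw":0,"dx":-0.04,"dy":0,"dz":0,"ax":0,"ay":0,"az":0},{"claw":0,"dx":-0.03,"dy":0,"dz":-0.03,"ax":0,"ay":0,"az":0},{"claw":0,"dx":-0.03,"dy":0,"dz":-0.04,"ax":0,"ay":0,"az":0},{"claw":0,"dx":0,"dy":0,"dz":-0.04,"ax":0,"ay":0,"az":0},{"claw":0,"dx":0,"dy":0,"dz":-0.04,"ax":0,"ay":0,"az":0},{"claw":0,"dx":0,"dy":0,"dz":0,"ax":0,"ay":0,"az":0}]'
python3 - <<'E'
from h import *
import cv2
print(now(),totool(cab(-.084,.036,.22),W));im=capture("top");a=im[90:310,140:440];cv2.imwrite("pics/t2.png",cv2.resize(a,None,fx=2.6,fy=2.6,interpolation=cv2.INTER_CUBIC))
print(find_in("top","catch_tab"))
E
```

```text
t: 7.15
eef_pos: [0.4812, -0.0128, 0.2366]
tcp_rot: [0.999, 0.045, 0.006, 0.001]
contact_force: [0.4, 0.7, 0.2]
finger_gap: 0.003
finger_force: 0.0
(7.15, array([-0.2687, -0.1009,  0.2366]), array([0.44, 0.63, 0.2 ]), 0.0032621490886999113) (array([ 0.1844, -0.1371,  0.0187]), np.float64(-0.06))
[{'xy': [295.3, 192.7], 'score': 0.61}]
```

View pics/t2.png

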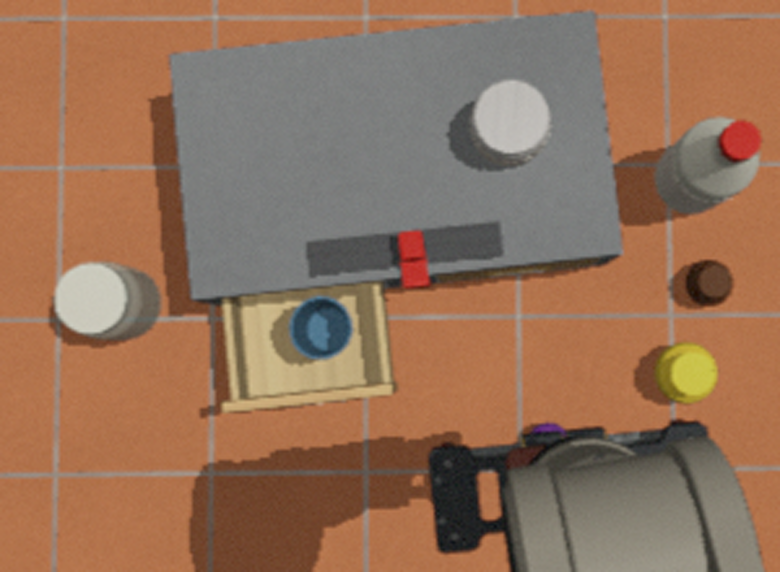

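The right drawer is shut flush, and the catch is unmoved, with its tab still at crop (411,245). The other things are as they were. Next I move to the tab's left side.

```bash
python3 -m creep '[{"claw":0,"dx":0.037,"dy":-0.0275,"dz":0,"ax":0,"ay":0,"az":0},{"claw":0,"dx":0.037,"dy":-0.0275,"dz":0,"ax":0,"ay":0,"az":0},{"claw":0,"dx":0.037,"dy":-0.0275,"dz":0,"ax":0,"ay":0,"az":0},{"claw":0,"dx":0.037,"dy":-0.0275,"dz":0,"ax":0,"ay":0,"az":0},{"claw":0,"dx":0.037,"dy":-0.0275,"dz":0,"ax":0,"ay":0,"az":0},{"claw":0,"dx":0,"dy":0,"dz":0.02,"ax":0,"ay":0,"az":0},{"claw":0,"dx":0,"dy":0,"dz":0,"ax":0,"ay":0,"az":0},{"claw":0,"dx":0,"dy":0,"dz":0,"ax":0,"ay":0,"az":0}]'
python3 - <<'E'
from h import *
print(now(),totool(cab(-.084,.036,.131),W))
E
```

```text
t: 8.05
eef_pos: [0.6477, 0.1401, 0.2087]
tcp_rot: [0.999, 0.045, -0.002, 0.001]
contact_force: [-0.2, -0.5, 1.2]
finger_gap: 0.008
finger_force: 0.0
(8.05, array([-0.0889,  0.0362,  0.2087]), array([-0.27, -0.45,  1.18]), 0.008023172259353652) (array([0.0052, 0.0001, 0.0777]), np.float64(-0.04))
```

```bash
python3 -m creep '[{"claw":0,"dx":0.004,"dy":0,"dz":0.03,"ax":0,"ay":0,"az":0},{"claw":0,"dx":0,"dy":0,"dz":0.03,"ax":0,"ay":0,"az":0},{"claw":0,"dx":0,"dy":0,"dz":0.015,"ax":0,"ay":0,"az":0},{"claw":0,"dx":0,"dy":0,"dz":0,"ax":0,"ay":0,"az":0},{"claw":0,"dx":0,"dy":0,"dz":0,"ax":0,"ay":0,"az":0}]'
python3 - <<'E'
from h import *
print(now(),totool(cab(-.084,.036,.13),W))
E
```

```text
t: 8.55
eef_pos: [0.6532, 0.1413, 0.1368]
tcp_rot: [0.999, 0.045, 0.001, -0.0]
contact_force: [0.9, 0.3, 0.4]
finger_gap: 0.005
finger_force: 0.0
(8.55, array([-0.0834,  0.0369,  0.1368]), array([0.89, 0.2 , 0.44]), 0.005343041699563714) (array([-0.0006,  0.0009,  0.0068]), np.float64(-0.04))
```

```bash
python3 -m creep '[{"claw":0,"dx":0,"dy":0,"dz":0.006,"ax":0,"ay":0,"az":0},{"claw":0,"dx":0,"dy":0.006,"dz":0,"ax":0,"ay":0,"az":0},{"claw":0,"dx":0,"dy":0.006,"dz":0,"ax":0,"ay":0,"az":0},{"claw":0,"dx":0,"dy":0.006,"dz":0,"ax":0,"ay":0,"az":0},{"claw":0,"dx":0,"dy":0.006,"dz":0,"ax":0,"ay":0,"az":0},{"claw":0,"dx":0,"dy":0.006,"dz":0,"ax":0,"ay":0,"az":0},{"claw":0,"dx":0,"dy":0.006,"dz":0,"ax":0,"ay":0,"az":0},{"claw":0,"dx":0,"dy":0,"dz":0,"ax":0,"ay":0,"az":0}]'
python3 - <<'E'
from h import *
print(now())
E
```

```text
t: 9.35
eef_pos: [0.6563, 0.1044, 0.1298]
tcp_rot: [0.999, 0.045, 0.0, 0.0]
contact_force: [0.2, -0.5, 0.4]
finger_gap: 0.005
finger_force: 0.0
(9.35, array([-0.0836, -0.    ,  0.1298]), array([ 0.1 , -0.51,  0.42]), 0.004781215300803636)
```

```bash
python3 -m creep '[{"claw":0,"dx":0,"dy":0.005,"dz":0,"ax":0,"ay":0,"az":0},{"claw":0,"dx":0,"dy":0.005,"dz":0,"ax":0,"ay":0,"az":0},{"claw":0,"dx":0,"dy":0.004,"dz":0,"ax":0,"ay":0,"az":0},{"claw":0,"dx":0,"dy":0.003,"dz":0,"ax":0,"ay":0,"az":0}]'
python3 - <<'E'
from h import *
import cv2
print(now());im=capture("scene");a=im[130:290,250:450];cv2.imwrite("pics/s3.png",cv2.resize(a,None,fx=3.5,fy=3.5,interpolation=cv2.INTER_CUBIC))
E
```

```text
t: 9.75
eef_pos: [0.6577, 0.0884, 0.1297]
tcp_rot: [0.999, 0.045, 0.0, 0.0]
contact_force: [1.6, 1.7, 0.4]
finger_gap: 0.004
finger_force: 0.8
(9.75, array([-0.0837, -0.0161,  0.1297]), array([1.76, 1.52, 0.35]), 0.0035145859716973838)
```

View pics/s3.png

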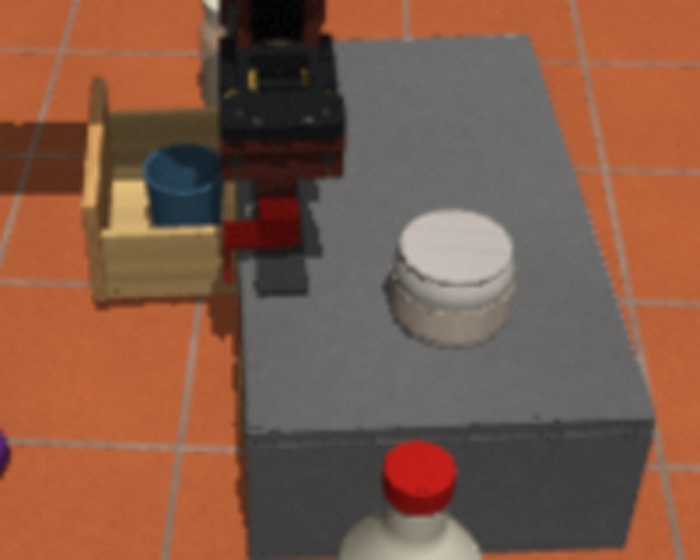

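The fingers are behind the tab (crop 278,215) and the catch is moving right. I continue to the stop.

```bash
python3 -m creep '[{"claw":0,"dx":0,"dy":0.003,"dz":0,"ax":0,"ay":0,"az":0},{"claw":0,"dx":0,"dy":0.002,"dz":0,"ax":0,"ay":0,"az":0},{"claw":0,"dx":0,"dy":0.002,"dz":0,"ax":0,"ay":0,"az":0},{"claw":0,"dx":0,"dy":0.001,"dz":0,"ax":0,"ay":0,"az":0}]'
python3 - <<'E'
from h import *
print(now())
E
```

```text
t: 10.2
eef_pos: [0.6584, 0.0806, 0.1297]
tcp_rot: [0.999, 0.045, 0.0, 0.0]
contact_force: [0.7, 1.1, 0.0]
finger_gap: 0.008
finger_force: 0.8
(10.2, array([-0.0838, -0.024 ,  0.1297]), array([0.82, 1.03, 0.01]), 0.007699604389447731)
```

```bash
python3 -m creep '[{"claw":0,"dx":0,"dy":0.002,"dz":0,"ax":0,"ay":0,"az":0},{"claw":0,"dx":0,"dy":0.002,"dz":0,"ax":0,"ay":0,"az":0},{"claw":0,"dx":0,"dy":0.001,"dz":0,"ax":0,"ay":0,"az":0}]'
python3 - <<'E'
from h import *
print(now())
E
```

```text
t: 10.5
eef_pos: [0.6584, 0.0793, 0.1297]
tcp_rot: [0.999, 0.047, 0.0, -0.002]
contact_force: [0.3, 10.1, -1.9]
finger_gap: 0.008
finger_force: 4.5
(10.5, array([-0.0838, -0.0253,  0.1297]), array([ 1.21, 10.02, -1.89]), 0.007606774335113597)
```

The end stop shows as 10 N. Back off, lift, and check.

```bash
python3 -m creep '[{"claw":0,"dx":0,"dy":-0.012,"dz":0,"ax":0,"ay":0,"az":0},{"claw":0,"dx":0,"dy":-0.01,"dz":0,"ax":0,"ay":0,"az":0},{"claw":0,"dx":0,"dy":0,"dz":-0.03,"ax":0,"ay":0,"az":0},{"claw":0,"dx":0,"dy":0,"dz":-0.04,"ax":0,"ay":0,"az":0},{"claw":0,"dx":-0.03,"dy":0,"dz":-0.03,"ax":0,"ay":0,"az":0},{"claw":0,"dx":-0.04,"dy":0,"dz":0,"ax":0,"ay":0,"az":0},{"claw":0,"dx":-0.04,"dy":0,"dz":0,"ax":0,"ay":0,"az":0},{"claw":0,"dx":-0.04,"dy":0,"dz":0,"ax":0,"ay":0,"az":0}]'
python3 -m creep '[{"claw":0,"dx":-0.03,"dy":0,"dz":0,"ax":0,"ay":0,"az":0},{"claw":0,"dx":0,"dy":0,"dz":0,"ax":0,"ay":0,"az":0},{"claw":0,"dx":0,"dy":0,"dz":0,"ax":0,"ay":0,"az":0}]'
python3 - <<'E'
from h import *
import cv2
print(now());im=capture("top");a=im[90:310,140:440];cv2.imwrite("pics/t3.png",cv2.resize(a,None,fx=2.6,fy=2.6,interpolation=cv2.INTER_CUBIC))
E
```

```text
t: 11.3
eef_pos: [0.5056, 0.0839, 0.2297]
tcp_rot: [0.999, 0.045, -0.0, 0.0]
contact_force: [0.3, 0.5, 0.8]
finger_gap: 0.005
finger_force: 0.0
t: 11.6
eef_pos: [0.4776, 0.0813, 0.2301]
tcp_rot: [0.999, 0.046, 0.001, 0.0]
contact_force: [0.0, -0.4, -0.0]
finger_gap: 0.005
finger_force: 0.0
(11.6, array([-0.2637, -0.0068,  0.2301]), array([-0.01, -0.37, -0.05]), 0.005040414467835355)
```

View pics/t3.png

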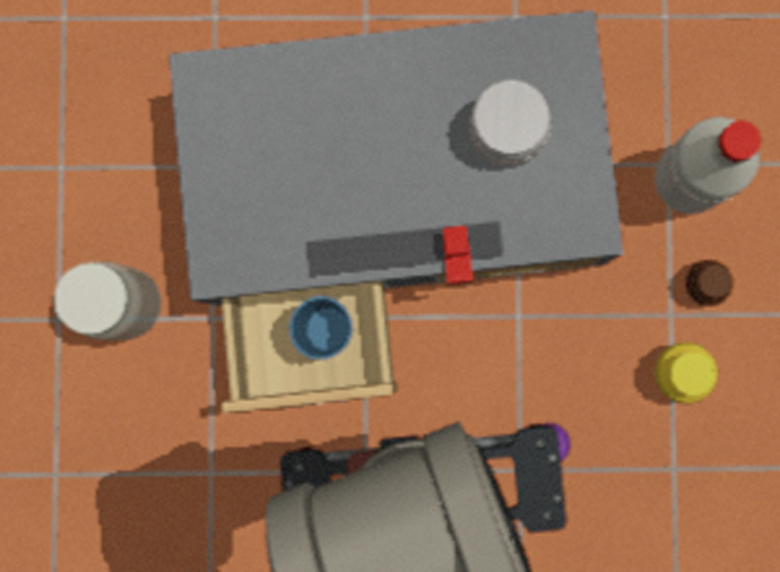

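The catch is over to the right: its tab is now at crop (456,240), about -44 mm. The drawer is shut and everything else is in place.

```bash
python3 -c "
from rig import *
print(sign_off())"
```

```text
the job is handed in; nothing more can be done
None
```

The job is handed in, with no verdict returned: the right drawer, which holds the pot, is shut against its stop, the catch is at its right end stop (about -44 mm), and the final top picture shows the left drawer, beaker, bottle, jar and tin where they were.

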